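# Hold a dial comparator's tip clear of the plug

### The job

Find the bench comparator that has the flanged plug on its anvil; the other one stands on its plain gauge block and must be left alone. Press that comparator's lifting lever down until its measuring tip stands 6 mm clear of the plug (2 mm more or less will do), never running the lever down to its stop, and finish while still holding it pressed there so that the plug can be taken out. Do not shift the plug, the block or anything else on the bench.

Things in the scene. Friction and masses are not known exactly. Their poses are not given: they have to be found in the camera images.
- comparator_a: Bench dial comparator a, on the robot's left (+y) side, fixed. Origin at bench level below the spindle axis, z up. Base 130 mm (x) by 180 mm (y -65 to +115), 40 mm high; column 28 mm thick, 245 mm tall, at y +78 mm; dial gauge above the spindle: x -30 to +30, y -17 to +24, heights 154 to 221 mm, facing -y. The lever pokes out along -x.
- anvil_a (a point): Centre of the top of the round anvil of comparator a, 60 mm across, 50 mm above the bench. Either the plug or the gauge block stands on it, with the measuring tip resting on top.
- lever_a: Lifting lever of comparator a: steel bar 10 mm wide. Origin: its pivot, 116 mm above the bench, 25 mm from the spindle axis; the finger pad is 75 mm from the pivot. At rest it slopes up to the pad by 0.25 rad. Pressing the pad down raises the tip, against a spring: about 3 N at the start, 6 N at 6 mm of tip lift, 9 N at the lower stop; let go, it springs back.
- pad_a (a point): Top centre of the black round finger pad at the free end of lever a, 24 mm across, about 138 mm above the bench at rest, 98 mm from the spindle axis. It sinks 3.1 mm for each 1 mm of tip lift (18.5 mm for 6 mm; 36 mm at the lower stop). Free above; the nearest part of the dial gauge is 65 mm away.
- spindle_a (a joint): How far the spindle and measuring tip of comparator a are raised, in m: 0 at the start, tip resting on its piece (top 78 mm above the bench); 0.012 at the lever's lower stop. The dial hand turns once for 10 mm.
- comparator_b: Bench dial comparator b, on the robot's right (-y) side, fixed. Origin at bench level below the spindle axis, z up. Base 130 mm (x) by 180 mm (y -65 to +115), 40 mm high; column 28 mm thick, 245 mm tall, at y +78 mm; dial gauge above the spindle: x -30 to +30, y -17 to +24, heights 154 to 221 mm, facing -y. The lever pokes out along -x.
- anvil_b (a point): Centre of the top of the round anvil of comparator b, 60 mm across, 50 mm above the bench. Either the plug or the gauge block stands on it, with the measuring tip resting on top.
- lever_b: Lifting lever of comparator b: steel bar 10 mm wide. Origin: its pivot, 116 mm above the bench, 25 mm from the spindle axis; the finger pad is 75 mm from the pivot. At rest it slopes up to the pad by 0.25 rad. Pressing the pad down raises the tip, against a spring: about 3 N at the start, 6 N at 6 mm of tip lift, 9 N at the lower stop; let go, it springs back.
- pad_b (a point): Top centre of the black round finger pad at the free end of lever b, 24 mm across, about 138 mm above the bench at rest, 98 mm from the spindle axis. It sinks 3.1 mm for each 1 mm of tip lift (18.5 mm for 6 mm; 36 mm at the lower stop). Free above; the nearest part of the dial gauge is 65 mm away.
- spindle_b (a joint): How far the spindle and measuring tip of comparator b are raised, in m: 0 at the start, tip resting on its piece (top 78 mm above the bench); 0.012 at the lever's lower stop. The dial hand turns once for 10 mm.
- plug_center (a point): The flanged plug, a round steel turned part 28 mm tall: a flange 50 mm across and 6 mm thick at the bottom, a boss 24 mm across above it. It stands on the anvil of one of the comparators, a or b (drawn at each start). This point is its centre, half-way up, 14 mm above the anvil.
- block_center (a point): The gauge block, a plain rectangular steel block 35 x 9 mm, standing 28 mm tall on the anvil of the other comparator. This point is its centre, half-way up.
- caliper: Digital caliper lying flat near the robot, 230 mm long, 12 mm high. Not part of the job; origin at the middle of its underside.
- micrometer: Outside micrometer lying flat near the robot, about 150 mm long, 18 mm high. Not part of the job; origin at the middle of its underside.
- v_block: Dark steel V-block, 60 x 36 x 35 mm, on the bench between the comparators. Not part of the job; origin at the middle of its underside.
- screwdriver: Screwdriver lying beyond the comparators, 160 mm long. Not part of the job; origin at the middle of its underside.
- calibration_plate: Flat chequered camera calibration plate, 100 x 80 x 6 mm, to the right. Not part of the job; origin at the middle of its underside.
- cleaner_bottle: White plastic bottle, 60 mm across, 150 mm tall, to the left. Not part of the job; origin at the middle of its underside.

How it is judged (in metres and radians):
At the end, for the whole second after the job is handed in: The fingers press (over 1 N) on the lifting lever of the comparator that has the flanged plug, its tip is raised 4 to 8 mm and stays so; plug and gauge block stand on their anvils (within 10 mm of the centre), and the other comparator's tip is down on the block (raised less than 1 mm) (((horizontal distance between plug_center and anvil_a below 0.01 m and value of joint spindle_a between 0.004 and 0.008 m and contact force between the fingers and lever_a above 1 N and horizontal distance between block_center and anvil_b below 0.01 m and value of joint spindle_b below 0.001 m and height (world z) of plug_center between 0.061 and 0.067 m) or (horizontal distance between plug_center and anvil_b below 0.01 m and value of joint spindle_b between 0.004 and 0.008 m and contact force between the fingers and lever_b above 1 N and horizontal distance between block_center and anvil_a below 0.01 m and value of joint spindle_a below 0.001 m and height (world z) of plug_center between 0.061 and 0.067 m))); the arm keeps its last pose, push and grip.
It fails at once if the tip of the comparator with the gauge block is raised (over 1.5 mm) ((horizontal distance between plug_center and anvil_a below 0.05 m and value of joint spindle_b above 0.0015 m) or (horizontal distance between plug_center and anvil_b below 0.05 m and value of joint spindle_a above 0.0015 m)).
It fails at once if a lever is run down to its stop (tip raised over 11 mm) (value of joint any of spindle_a, spindle_b above 0.011 m).
It fails at once if the plug or the gauge block is shifted (over 4 mm) (distance of any of plug_center, block_center from where it was at the start of the episode above 0.004 m).
It fails at once if something else on the bench is shifted (over 15 mm) (distance of any of caliper, micrometer, v_block, screwdriver, calibration_plate, cleaner_bottle from where it was at the start of the episode above 0.015 m).
It also fails if it takes over 30 s, if anything falls off the work surface, if the arm or the gripper's body presses on something with over 40 N, if the wrist force passes 120 N, or if a joint passes its speed limit or range.

### The arm

A 6-joint arm with a two-finger parallel gripper is mounted at the origin on the work surface. World frame = base frame: x ahead of the robot, y to its left, z up, the work surface at z = 0. Lengths are in mm, angles in rad, forces in N, time in s.
With the tool pointing down it reaches from about 350 to 975 mm from the base axis. Payload 7.1 kg.
Tool frame: the origin (TCP) lies at the very end of the fingers, on their centre line; the grasp point (between the pads) lies 19 mm behind it (ctrl.pinch_z is the z of the grasp point in the tool frame, in mm); z points along the fingers, y is the direction in which the jaws open and shut (so a half turn about z gives the same grasp; the last joint's range is limited). The gripper opens to 88 mm and grips with 3 to 60 N. Pads are 20 mm wide; open, the fingers measure 115 mm over their backs; the gripper's body (75 mm by 178 mm) begins 61 mm behind the grasp point.
Start: joints at [1.235, 0.423, 1.63, -0, 1.089, -0.019], TCP at [194.673, 593.892, 222.675] pointing down, gripper open.
Joint ranges: [-3, 3], [-0.9, 2.11], [0.09, 2.58], [-1.31, 4.45], [0.11, 2.69], [-2.54, 2.54]. Speed limits (rad/s): [2.39, 2.39, 3.01, 3.14, 3.14, 3.14].

### API

Orientations are given as a rotation vector (axis times angle).
In Python, from workcell import get_obs, optics, ctrl gives the robot as it stands.
- The arm moves only by the shell command python3 -m jog 'ROWS'. ROWS is a JSON object of lists of equal length, an entry for each row: "delta_rot": the turn, a rotation vector about the tool's x, y, z in rad, a list of three; "translation": the shift along the tool's x, y, z in mm, a list of three; "hand": the opening, from -1 (shut) to 1 (fully open). In form: {"delta_rot": [[rx, ry, rz], ...], "translation": [[x, y, z], ...], "hand": [hand, ...]}. A call has 1 to 5 rows; each row is the pose to reach, as a shift and turn from the pose commanded when the call began, along the tool's axes at that moment; what a row does not reach only later rows make up. A row lasts 1/10 s, in which the tool goes at most 50 mm and 8.59 degrees, less where a joint would pass 70% of its speed; a pose out of reach is approached as far as the arm can. A call with a gripper value outside its range is refused whole. The fingers move at their own pace and stop on an object; the grip force is fixed at half the most. Time passes only in rows, so rows that repeat a pose let the fingers close. It gives the time, the measured TCP pose, the force and the opening at its end, in the units of the state.
- get_obs(): the state, without advancing time (a new reading comes with each control period).
- optics.get_image(name): name is "scene" or "top"; returns the picture (420x560x3 uint8, red, green, blue); there is no depth.
- optics.calibration(name): a dict with "intrinsics" (3x3 intrinsics, pixels), "cam_to_world" (4x4, takes a point from camera to world coordinates). Camera axes: x right, y up, looking along -z (the intrinsics and any distortion apply to the point x, -y, -z); pixel columns grow to the right and rows downward; lengths in mm; the calibration is good to about 2 mm. A picture is of the moment at which its call begins. calibration takes no time and is no camera call.
- ctrl.close_job(): hands the job in, once; it reports no verdict.
The state is a dict: "t": time; "qpos": joint angles; "qvel": joint speeds; "joint_torque": joint torques, N m; "ee_pos": TCP position; "orientation": TCP orientation; "ft_force": force on the tool from outside, world axes, zero at the start; "moment": the same for the moment, N m; "width": finger opening in mm.
Only numpy, scipy, OpenCV 4.12 (cv2) and the standard library are available. Lean on these libraries where they do the work, as an engineer would, in place of code of your own. Each camera call takes 0.05 s, during which the arm holds its last target. There are 200 camera calls.

## Working session

There is one attempt and no reset: what is moved stays moved. The work goes in short steps, Python scripts to look and compute and a shell command to move; the robot and the scene stay as the last step left them, time stands still between calls to the robot, and variables do not carry over. Pictures are saved under pics/ and viewed, about 8 in all and at most 12, crops included, and the job is handed in when it is done.

```bash
mkdir -p pics
python3 - <<'E'
from workcell import get_obs, optics, ctrl
import cv2
for n in("scene","top"):
    cv2.imwrite(f"pics/{n}0.png",optics.get_image(n)[:,:,::-1]); c=optics.calibration(n);print(c)
print(get_obs())
E
```

```text
{'intrinsics': array([[448.6020991 ,   0.        , 274.99210421],
       [  0.        , 448.6020991 , 209.87963496],
       [  0.        ,   0.        ,   1.        ]]), 'cam_to_world': array([[ 7.76041367e-01, -4.12751720e-01,  4.76860372e-01,
         1.10469080e+03],
       [ 6.30332598e-01,  5.32766295e-01, -5.64659977e-01,
        -6.17898514e+02],
       [-2.09907569e-02,  7.38780138e-01,  6.73619548e-01,
         8.66868759e+02],
       [ 0.00000000e+00,  0.00000000e+00,  0.00000000e+00,
         1.00000000e+00]])}
{'intrinsics': array([[403.70099676,   0.        , 274.64766791],
       [  0.        , 403.70099676, 207.70240198],
       [  0.        ,   0.        ,   1.        ]]), 'cam_to_world': array([[-1.66673741e-02,  9.83798445e-01, -1.78501591e-01,
         3.63891562e+02],
       [-9.99348403e-01, -2.21075423e-02, -2.85311302e-02,
        -1.39229709e+00],
       [-3.20151130e-02,  1.77909741e-01,  9.83525880e-01,
         1.29373537e+03],
       [ 0.00000000e+00,  0.00000000e+00,  0.00000000e+00,
         1.00000000e+00]])}
{'t': 0.1, 'qpos': array([ 1.23500630e+00,  4.23725791e-01,  1.63059856e+00,  4.02997848e-06,
        1.08861393e+00, -1.90217212e-02]), 'qvel': array([-0.00053399, -0.00226417, -0.00265247, -0.00118007, -0.00045648,
       -0.00219042]), 'joint_torque': array([ 2.75713319e-06, -5.45616460e+01, -2.74323088e+01,  6.45845477e-02,
        1.87723059e-02, -4.38689699e-05]), 'ee_pos': array([194.50898649, 593.43797623, 222.00945598]), 'orientation': array([-4.95465545e-01, -3.10203157e+00,  2.07938551e-03]), 'ft_force': array([ 0.74975017, -0.3230021 ,  0.13736855]), 'moment': array([ 0.02147459, -0.02784385,  0.00873559]), 'width': 87.6945467189934}
```

View pics/scene0.png

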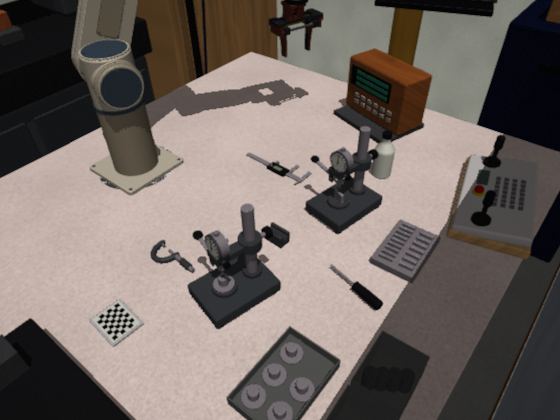

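View pics/top0.png

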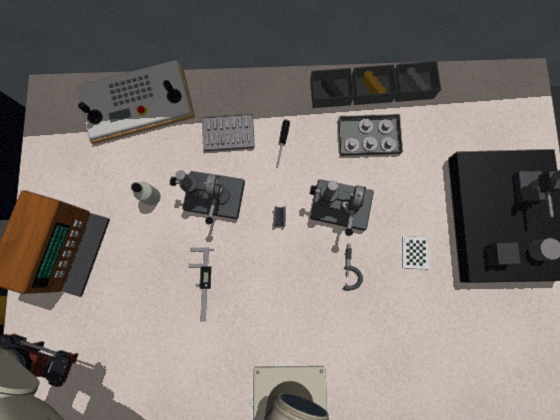

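Comparator b is near scene pixel (235,280), a near (345,195). The pads are the dark ends at about (198,235) and (316,159). I'll zoom in on the anvils and pads.

Run:
```python
import cv2,numpy as np
s=cv2.imread("pics/scene0.png");t=cv2.imread("pics/top0.png")
f=lambda im,x,y,w=100,h=75:cv2.convertScaleAbs(cv2.resize(im[y:y+h,x:x+w],(400,300),interpolation=cv2.INTER_CUBIC),alpha=1.5)
cv2.imwrite("pics/z1.png",np.vstack([np.hstack([f(s,180,215),f(s,295,140)]),np.hstack([f(t,295,165),f(t,165,160)])]))
```

```text
(no output)
```

View pics/z1.png

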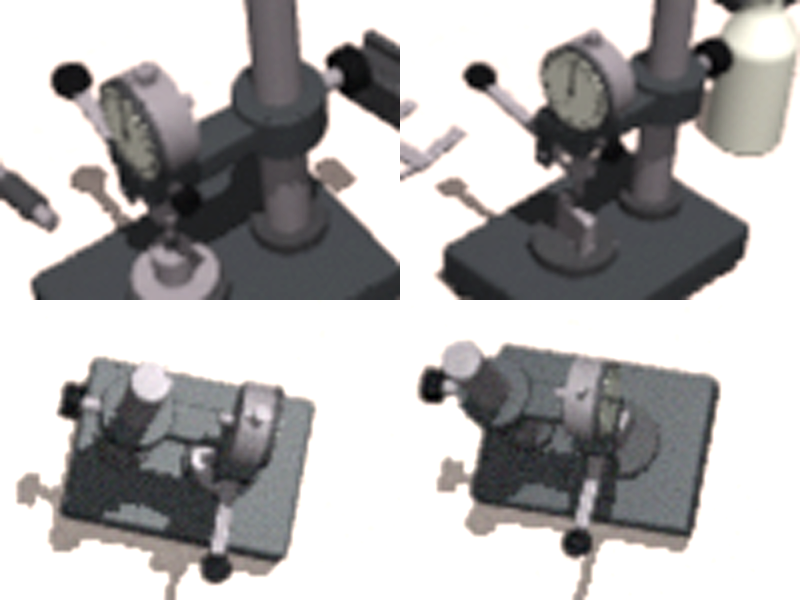

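The upper left crop shows the plug (round boss with flange) on comparator b; a carries the slim block. Pad b is at about (198,235) in scene and (349,232) in top.

```bash
cat > geo.py <<'E'
import numpy as np,cv2
from workcell import optics,get_obs
def ray(n,p):
    c=optics.calibration(n);K=c["intrinsics"];T=c["cam_to_world"]
    d=np.linalg.solve(K,[p[0],p[1],1.]);d=T[:3,:3]@[d[0],-d[1],-d[2]];return T[:3,3],d/np.linalg.norm(d)
def plane(n,p,z):
    o,d=ray(n,p);return o+d*(z-o[2])/d[2]
def tri(p,q):
    A=0;b=0;L=[ray("scene",p),ray("top",q)]
    for o,d in L:
        M=np.eye(3)-np.outer(d,d);A=A+M;b=b+M@o
    x=np.linalg.solve(A,b);return x,[np.linalg.norm(np.cross(x-o,d)) for o,d in L]
def blob(im,x,y,r,th=45):
    m=np.zeros(im.shape[:2],np.uint8);m[y-r:y+r+1,x-r:x+r+1]=(im[y-r:y+r+1,x-r:x+r+1].max(2)<th)*255
    n,l,s,c=cv2.connectedComponentsWithStats(m);i=1+np.argmax(s[1:,4]);return c[i],s[i]
E
python3 - <<'E'
from geo import *
s=cv2.imread("pics/scene0.png");t=cv2.imread("pics/top0.png")
p,sp=blob(s,198,235,7);q,sq=blob(t,349,232,6)
print(p,sp,q,sq);print(tri(p,q),plane("scene",p,134),plane("top",q,134))
# lever bar near its root, top view crop (228,490)->z~120
print("bar",plane("top",(295+228/4,165+190/4),118), "dial", [plane("top",(295+x/4,165+y/4),221) for x,y in((262,90),(235,160))])
# base top corners, z=40 (crop coords)
for x,y in((95,360),(312,405),(280,558),(65,512)): print("base",plane("top",(295+x/4,165+(y-300)/4),40).round())
E
```

```text
[197.24561404 234.64912281] [193 231  10   9  57] [348.77142857 231.42857143] [346 229   7   6  35]
(array([ 499.82937158, -179.61301603,  136.09840116]), [np.float64(0.3966368371591853), np.float64(0.39663683715927983)]) [ 497.82956364 -178.65413702  134.        ] [ 500.32083433 -179.6226999   134.        ]
bar [ 557.85671386 -194.25824235  118.        ] dial [array([ 608.93752741, -203.71223356,  221.        ]), array([ 561.1853123 , -183.07226809,  221.        ])]
base [ 678. -107.   40.]
base [ 637. -276.   40.]
base [ 516. -244.   40.]
base [556. -79.  40.]
```

```bash
cat > go.py <<'E'
import sys
from geo import *
from scipy.spatial.transform import Rotation as R
u=np.array([.972,-.237,0]);u/=np.linalg.norm(u)
def delta(tgt):
    o=get_obs();C=R.from_rotvec(o["orientation"])
    y=np.array([-u[1],u[0],0]);z=np.array([0,0,-1.]);T=R.from_matrix(np.c_[np.cross(y,z),y,z])
    print("tcp",o["ee_pos"].round(1),"F",o["ft_force"].round(1),"t",o["t"],"w",o["width"],"q",o["qpos"].round(2))
    print("shift",C.inv().apply(np.array(tgt)-o["ee_pos"]).round(1),"rot",(C.inv()*T).as_rotvec().round(3))
if __name__=="__main__": delta([float(v) for v in sys.argv[1:]])
E
python3 go.py 499 -179.5 330; python3 go.py 194.5 593.4 330
```

```text
tcp [194.5 593.4 222. ] F [ 0.7 -0.3  0.1] t 0.1 w 87.6945467189934 q [ 1.24  0.42  1.63  0.    1.09 -0.02]
shift [-530.1 -639.8 -107.1] rot [-0.001 -0.    -0.078]
tcp [194.5 593.4 222. ] F [ 0.7 -0.3  0.1] t 0.1 w 87.6945467189934 q [ 1.24  0.42  1.63  0.    1.09 -0.02]
shift [  -0.    -0.2 -108. ] rot [-0.001 -0.    -0.078]
```

```bash
python3 -m jog '{"delta_rot":[[0,0,0],[0,0,-0.04],[0,0,-0.078],[0,0,-0.078],[0,0,-0.078]],"translation":[[0,0,-45],[0,0,-90],[-25,-31,-108],[-56,-68,-108],[-87,-105,-108]],"hand":[-1,-1,-1,-1,-1]}'; python3 go.py 499 -179.5 330
```

```text
t: 0.6
ee_pos: [244.8, 465.9, 331.1]
orientation: [0.372, 3.119, 0.001]
ft_force: [1.4, 0.4, 0.1]
width: 50.9
tcp [244.8 465.9 331.1] F [1.4 0.4 0.1] t 0.6 w 50.94407635663035 q [ 1.06  0.16  1.73 -0.    1.25 -0.27]
shift [-398.8 -567.5    0.7] rot [0.001 0.    0.002]
```

```bash
python3 -m jog '{"delta_rot":[[0,0,0],[0,0,0],[0,0,0],[0,0,0],[0,0,0]],"translation":[[-28,-40,0],[-56,-80,0],[-84,-120,0],[-112,-160,0],[-140,-200,0]],"hand":[-1,-1,-1,-1,-1]}'; python3 go.py 499 -179.5 330
```

```text
t: 1.1
ee_pos: [333.4, 237.7, 330.6]
orientation: [0.373, 3.119, -0.0]
ft_force: [1.4, 1.0, -0.4]
width: 10.9
tcp [333.4 237.7 330.6] F [ 1.4  1.  -0.4] t 1.1 w 10.947918351071094 q [ 0.59 -0.04  1.95 -0.    1.23 -0.74]
shift [-259.4 -366.3    0.6] rot [-0.     0.     0.001]
```

```bash
python3 -m jog '{"delta_rot":[[0,0,0],[0,0,0],[0,0,0],[0,0,0],[0,0,0]],"translation":[[-28,-40,0],[-56,-80,0],[-84,-120,0],[-112,-160,0],[-140,-200,0]],"hand":[-1,-1,-1,-1,-1]}'; python3 go.py 499 -179.5 330
```

```text
t: 1.6
ee_pos: [422.1, 10.1, 330.7]
orientation: [0.374, 3.119, 0.0]
ft_force: [0.4, 0.5, -0.0]
width: 0.4
tcp [422.1  10.1 330.7] F [ 0.4  0.5 -0. ] t 1.6 w 0.3951044205794094 q [-0.   -0.02  1.93  0.    1.23 -1.34]
shift [-119.5 -166.     0.7] rot [0. 0. 0.]
```

```bash
python3 -m jog '{"delta_rot":[[0,0,0],[0,0,0],[0,0,0],[0,0,0],[0,0,0]],"translation":[[-27,-38,0],[-54,-76,0],[-81,-114,0],[-95,-135,0],[-95,-135,0]],"hand":[-1,-1,-1,-1,-1]}'; python3 go.py 499 -179.5 330
```

```text
t: 2.1
ee_pos: [483.0, -144.1, 330.1]
orientation: [-0.38, -3.118, 0.001]
ft_force: [-0.6, 0.0, -1.3]
width: 0.0
tcp [ 483.  -144.1  330.1] F [-0.6  0.  -1.3] t 2.1 w 0.011964326484079893 q [-0.31  0.13  1.78 -0.    1.24 -1.64]
shift [-24.  -30.5   0.1] rot [-0.    -0.001 -0.003]
```

```bash
python3 -m jog '{"delta_rot":[[0,0,0],[0,0,0],[0,0,0],[0,0,0],[0,0,0]],"translation":[[-23,-30,0],[-24,-30.5,40],[-24,-30.5,85],[-24,-30.5,130],[-24,-30.5,165]],"hand":[-1,-1,-1,-1,-1]}';python3 -m jog '{"delta_rot":[[0,0,0],[0,0,0],[0,0,0]],"translation":[[0,0,0],[0,0,0],[0,0,0]],"hand":[-1,-1,-1]}'; python3 go.py 499 -179.5 165
python3 - <<'E'
from geo import *
f=lambda im,x,y,w=100,h=75:cv2.convertScaleAbs(cv2.resize(im[y:y+h,x:x+w],(400,300),interpolation=cv2.INTER_CUBIC),alpha=1.5)
L=[cv2.cvtColor(optics.get_image(n),cv2.COLOR_RGB2BGR) for n in("scene","top")]
cv2.imwrite("pics/z2.png",np.hstack([f(L[0],160,190),f(L[1],295,165)]))
E
```

```text
t: 2.6
ee_pos: [497.1, -175.3, 163.4]
orientation: [-0.373, -3.117, -0.001]
ft_force: [0.5, 0.1, 0.6]
width: 0.3
t: 2.9
ee_pos: [499.9, -176.9, 167.8]
orientation: [0.373, 3.116, -0.001]
ft_force: [0.1, -0.3, -0.3]
width: 0.4
tcp [ 499.9 -176.9  167.8] F [ 0.1 -0.3 -0.3] t 2.9 w 0.3826083340502882 q [-0.36  0.36  1.88  0.    0.9  -1.7 ]
shift [ 0.2 -2.8  2.8] rot [-0.     0.003  0.001]
```

View pics/z2.png

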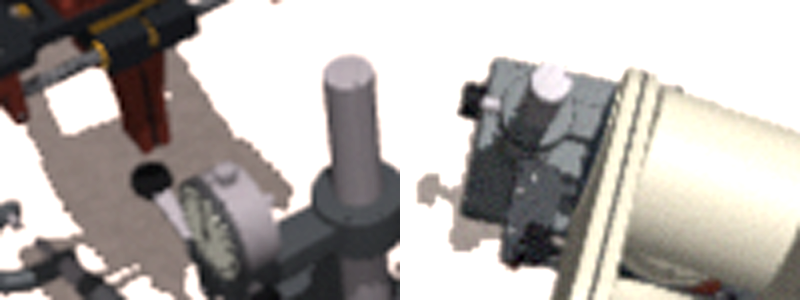

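The left crop shows the closed fingertips at (145,150), right above the pad at (150,180), clear of the dial.

```bash
python3 -m jog '{"delta_rot":[[0,0,0],[0,0,0],[0,0,0],[0,0,0],[0,0,0]],"translation":[[0,-2.5,8],[0,-2.5,16],[0,-2.5,23],[0,-2.5,23],[0,-2.5,23]],"hand":[-1,-1,-1,-1,-1]}'; python3 go.py 499 -179.5 138; python3 -m jog '{"delta_rot":[[0,0,0],[0,0,0],[0,0,0],[0,0,0],[0,0,0]],"translation":[[0,0,3],[0,0,6],[0,0,9],[0,0,9],[0,0,9]],"hand":[-1,-1,-1,-1,-1]}'; python3 go.py 499 -179.5 119.5
```

```text
t: 3.5
ee_pos: [497.7, -179.2, 142.2]
orientation: [-0.374, -3.118, -0.0]
ft_force: [-0.2, -0.4, -0.2]
width: 0.6
tcp [ 497.7 -179.2  142.2] F [-0.2 -0.4 -0.2] t 3.5 w 0.560692487706339 q [-0.37  0.4   1.9   0.    0.85 -1.7 ]
shift [-1.3  0.   4.2] rot [ 0.    -0.001  0.   ]
t: 4.0
ee_pos: [497.7, -179.2, 133.6]
orientation: [-0.374, -3.119, -0.0]
ft_force: [-2.4, 0.1, 4.1]
width: 0.4
tcp [ 497.7 -179.2  133.6] F [-2.4  0.1  4.1] t 4.0 w 0.36734646568360096 q [-0.37  0.41  1.9  -0.    0.83 -1.7 ]
shift [-1.3 -0.  14.1] rot [ 0.    -0.001  0.   ]
```

```bash
python3 -m jog '{"delta_rot":[[0,0,0],[0,0,0],[0,0,0],[0,0,0],[0,0,0]],"translation":[[0,0,3],[0,0,6],[0,0,9],[0,0,9],[0,0,9]],"hand":[-1,-1,-1,-1,-1]}'; python3 -m jog '{"delta_rot":[[0,0,0],[0,0,0],[0,0,0],[0,0,0],[0,0,0]],"translation":[[0,0,2],[0,0,4],[0,0,5],[0,0,5],[0,0,5]],"hand":[-1,-1,-1,-1,-1]}'; python3 go.py 499 -179.5 119.5
python3 - <<'E'
from geo import *
a=cv2.imread("pics/scene0.png");b=cv2.cvtColor(optics.get_image("scene"),cv2.COLOR_RGB2BGR)
cv2.imwrite("pics/scene1.png",b)
f=lambda im,x,y,w=50,h=70:cv2.convertScaleAbs(cv2.resize(im[y:y+h,x:x+w],(400,560),interpolation=cv2.INTER_CUBIC),alpha=1.5)
cv2.imwrite("pics/z3.png",np.hstack([f(a,195,228),f(b,195,228)]))
E
```

```text
t: 4.5
ee_pos: [497.8, -179.2, 124.5]
orientation: [-0.374, -3.119, -0.0]
ft_force: [-3.9, 1.2, 4.9]
width: 0.8
t: 5.0
ee_pos: [497.8, -179.2, 119.8]
orientation: [-0.374, -3.119, -0.0]
ft_force: [-4.0, 1.0, 6.3]
width: 0.6
tcp [ 497.8 -179.2  119.8] F [-4.   1.   6.3] t 5.0 w 0.5709069715836742 q [-0.37  0.43  1.91 -0.    0.8  -1.7 ]
shift [-1.2 -0.   0.3] rot [ 0. -0.  0.]
```

View pics/z3.png

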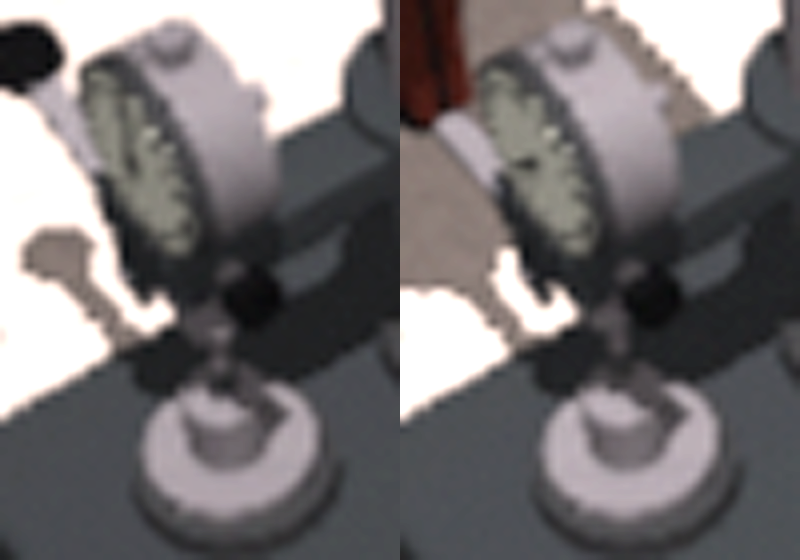

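The hand on dial b has gone from 12 o'clock to image-left at (508,163), with its hub at (540,160). Allowing for the oblique view, that is about 232° clockwise, or roughly 6.4 mm. The pad's sink (about 18.2 mm) gives 5.9 mm. I'll hold briefly, check that it stays steady, and hand in.

```bash
python3 -m jog '{"delta_rot":[[0,0,0],[0,0,0],[0,0,0],[0,0,0],[0,0,0]],"translation":[[0,0,0],[0,0,0],[0,0,0],[0,0,0],[0,0,0]],"hand":[-1,-1,-1,-1,-1]}'
python3 - <<'E'
from geo import *
from workcell import ctrl
b=cv2.cvtColor(optics.get_image("scene"),cv2.COLOR_RGB2BGR);a=cv2.imread("pics/scene1.png");s=cv2.imread("pics/scene0.png")
print("dial b change",cv2.absdiff(a,b)[230:275,200:235].mean(),"comparator a change vs start",cv2.absdiff(s,b)[140:215,300:385].mean())
o=get_obs();print(o["ee_pos"],o["ft_force"])
if o["ft_force"][2]>4 and abs(o["ee_pos"][2]-119.8)<1: print(ctrl.close_job())
E
```

```text
t: 5.55
ee_pos: [497.8, -179.2, 119.8]
orientation: [-0.374, -3.119, -0.0]
ft_force: [-4.1, 0.8, 5.5]
width: 0.5
dial b change 0.6956613756613756 comparator a change vs start 5.40078431372549
[ 497.82462251 -179.21349301  119.82657357] [-3.68111577  0.87803843  6.12793819]
the job is handed in; nothing more can be done
None
```

I pressed comparator b's lever, the one with the flanged plug on its anvil, and handed the job in at about t = 5.6 s with the closed fingers still holding it down. No verdict was given.

**Tip lift:** the two estimates roughly agree, and both lie inside the 4–8 mm limits.
- The pad sank about 18.2 mm, which gives about 5.9 mm of lift.
- My reading of the dial hand, viewed at an angle, gives about 6.4 mm, good to about 0.6 mm.

**Steadiness:** after a further 0.5 s of holding, the TCP height was unchanged at 119.8 mm. The upward force was about 6 N, with about 4 N of sideways force from friction on the pad.

**Plug:** in the close-up taken while pressing, it stands where it did at the start.

**Not confirmed:** the image area around comparator a changed by a mean of 5.4 grey levels from the first picture. I put this down to the arm and its shadow, since the arm only passed it at a TCP height of 330 mm, but I did not look at that area again. I also did not check the other bench items individually after the move.

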